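# Make up a soldering kit and a repair kit

### The job

Make up two kits from the stock at the front of the bench: in the blue tray, stand the solder reel in the middle of the large compartment and the amber flux bottle in the middle of the small one; in the yellow tray, lay the white fuse box flat in the middle of the large compartment with the black loupe standing centred on top of it, and stand the small coaxial adapter in the middle of the small compartment. Keep the flux bottle upright all the way, and leave the standing battery cell, which belongs to neither kit, where it is.

Things in the scene. Friction and masses are not known exactly. Their poses are not given: they have to be found in the camera images.
- blue_tray: Fixed shallow blue kit tray, 118 x 164 mm (x, y) and 13 mm high, with a 3 mm floor, 4 mm walls and one cross rib, also 13 mm high, that divides it into a large and a small compartment. Origin at the centre of its underside, z up, y along its long side. Large compartment: inside 110 x 90 mm (x, y), centre at y = +33 mm. Small compartment: inside 110 x 62 mm, centre at y = -47 mm; both centres at x = 0, the floor at z = 3 mm. It is for the soldering kit.
- yellow_tray: Fixed shallow yellow kit tray, 118 x 164 mm (x, y) and 13 mm high, with a 3 mm floor, 4 mm walls and one cross rib, also 13 mm high, that divides it into a large and a small compartment. Origin at the centre of its underside, z up, y along its long side. Large compartment: inside 110 x 90 mm (x, y), centre at y = +33 mm. Small compartment: inside 110 x 62 mm, centre at y = -47 mm; both centres at x = 0, the floor at z = 3 mm. It is for the repair kit.
- solder_reel_center (a point): The reel near the front edge of the bench (not the similar one far back behind the open chassis): reel of bright solder wire with dark blue flanges, standing on one flange: 61 mm across, 38 mm high. The point is its centre, 19 mm above its underside; z up.
- flux_bottle_center (a point): Small amber flux bottle with a black cap, upright: body 32 mm across up to 44 mm, cap 20 mm across, 58 mm high in all. The point is on its axis, 29 mm above its underside; z up.
- fuse_box_center (a point): Flat white cardboard box with a red band, lying flat: 40 x 62 x 16 mm (x, y, z). The point is its centre, 8 mm above its underside; x along its short side, z up.
- loupe_center (a point): Black round loupe (a short cylinder), standing: 37 mm across, 30 mm high. The point is its centre, 15 mm above its underside; z up.
- adapter_center (a point): Small grey metal coaxial adapter, standing on end: 15 mm across, 30 mm high. The point is its centre, 15 mm above its underside; z up.
- cell_center (a point): Green battery cell with a cream band, standing on end: 14 mm across, 50 mm high; belongs to no kit. The point is its centre, 25 mm above its underside.
Things that resemble listed ones, but are neither listed nor needed, are in the scene too. There is more than one size of the part that bears fuse_box_center; the job needs the smaller.

How it is judged (in metres and radians):
At the end, for the whole second after the job is handed in: Reel, flux bottle, fuse box and adapter rest upright on the tray floor within 15 mm (per tray axis) of their compartment's centre; the loupe stands on the fuse box, axes within 12 mm; all within 4 mm of resting height, 0.1 rad of upright, released, at rest; the cell stands within 20 mm of its start (x of solder_reel_center in the frame of blue_tray between -0.015 and 0.015 m and y of solder_reel_center in the frame of blue_tray between 0.018 and 0.048 m and z of solder_reel_center in the frame of blue_tray between 0.018 and 0.026 m and angle between each of solder_reel_center, flux_bottle_center, fuse_box_center, loupe_center, adapter_center, cell_center's own z axis and vertical below 0.1 rad and linear speed of each of solder_reel, flux_bottle, fuse_box, loupe, adapter below 0.02 m/s and x of flux_bottle_center in the frame of blue_tray between -0.015 and 0.015 m and y of flux_bottle_center in the frame of blue_tray between -0.062 and -0.032 m and z of flux_bottle_center in the frame of blue_tray between 0.028 and 0.036 m and x of fuse_box_center in the frame of yellow_tray between -0.015 and 0.015 m and y of fuse_box_center in the frame of yellow_tray between 0.018 and 0.048 m and z of fuse_box_center in the frame of yellow_tray between 0.007 and 0.015 m and z of loupe_center in the frame of yellow_tray between 0.03 and 0.038 m and horizontal distance between loupe_center and fuse_box_center below 0.012 m and x of adapter_center in the frame of yellow_tray between -0.015 and 0.015 m and y of adapter_center in the frame of yellow_tray between -0.062 and -0.032 m and z of adapter_center in the frame of yellow_tray between 0.014 and 0.022 m and distance of cell_center from where it was at the start of the episode below 0.02 m); the robot touches nothing.
It fails at once if the flux bottle is tipped by more than 0.5 rad (angle between flux_bottle_center's own z axis and vertical above 0.5 rad).
It fails at once if the battery cell is moved by more than 30 mm or knocked over (distance of cell_center from where it was at the start of the episode above 0.03 m or angle between cell_center's own z axis and vertical above 0.5 rad).
It also fails if it takes over 128 s, if anything falls off the work surface, if the arm or the gripper's body presses on something with over 40 N, if the wrist force passes 120 N, or if a joint passes its speed limit or range.

### The arm

A 6-joint arm with a two-finger parallel gripper is mounted at the origin on a cart in front of the work surface, level with it; the furniture and walls round the work are solid. World frame = base frame: x ahead of the robot, y to its left, z up, the work surface at z = 0. Lengths are in mm, angles in degrees, forces in N, time in s.
With the tool pointing down it reaches from about 350 to 850 mm from the base axis. Payload 8.1 kg.
Tool frame: the origin (TCP) lies midway between the tips of the shut fingers; the grasp point (between the pads) lies 19 mm behind it; z points along the fingers, y is the line along which they close (so a half turn about z gives the same grasp; the last joint's range is limited). The gripper opens to 85 mm and grips with 20 to 120 N. Pads are 22 mm wide; open, the fingers measure 114 mm over their backs; the gripper's body (76 mm by 85 mm) begins 54 mm behind the grasp point. The pads swing forward as they close: fully open they stand 13 mm farther back than shut.
Start: joints at [64.836, 7.471, 85.268, -0, 87.261, -4.893], TCP at [207.858, 562.85, 193.992] pointing down, gripper open.
Joint ranges: [-169.43, 169.43], [-51.17, 129.36], [1.28, 143.12], [-76.62, 256.62], [0, 156.53], [-152.29, 152.29]. Speed limits (degrees/s): [136.94, 136.94, 159.86, 180, 180, 180].

### API

Orientations are given as [roll, pitch, yaw] about the fixed x, y, z axes, in that order (R = Rz(yaw) Ry(pitch) Rx(roll)).
In Python, from bench import r gives the robot as it stands.
- The arm moves only by the tool step_arm, never from a script. Its arguments are lists of equal length, an entry for each row: "delta_pos": the shift along the world's x, y, z in units of 200 mm (1.0 is 200 mm), a list of three; "spin": the turn about the world's z in units of 180 degrees (1.0 is 180 degrees). In form: {"delta_pos": [[dx, dy, dz], ...], "spin": [spin, ...]}. A call has 1 to 8 rows; each row shifts and turns the commanded pose from where the row before left it; what a row does not reach is not made up. A row lasts 1/8 s, in which the tool goes at most 62.5 mm and 10.7 degrees, less where a joint would pass 70% of its speed; a pose out of reach is approached as far as the arm can. A call with a number of a shift or a turn outside -1 to 1 is refused whole. A call with a gripper value outside its range is refused whole. "gripper" is the opening, from -1 (shut) to 1 (fully open), set as the call begins (left out, the last holds). The fingers move at their own pace and stop on an object; "squeeze" is the grip in N (left out, the last holds). Time passes only in rows, so rows that do not move let the fingers close. It gives the time, the measured TCP pose, the force, the opening and the grip force at its end, in the units of the state.
- r.sense(): the state, without advancing time (a new reading comes with each control period).
- r.snapshot(name): name is "scene" or "top" or "wrist"; returns a dict with "pixels" (384x512x3 uint8, blue, green, red), "fx", "fy", "cx", "cy" (pixels), "camera_from_world" (4x4, takes a point from world to camera coordinates). Camera axes: x right, y up, looking along -z (the intrinsics and any distortion apply to the point x, -y, -z); pixel columns grow to the right and rows downward; lengths in mm; the calibration is good to about 2 mm. A picture is of the moment at which its call begins. There is no depth.
- r.hand_in(): hands the job in; it is judged then, once.
The state is a dict: "time": time; "joint_pos": joint angles; "qd": joint speeds; "joint_efforts": joint torques, N m; "tool_pos": TCP position; "tcp_rot": TCP orientation; "ft_force": force on the tool from outside, world axes, zero at the start; "wrist_torque": the same for the moment, N m; "finger_gap": finger opening in mm; "grip_force": force on a finger pad.
Only numpy, scipy, OpenCV 4.12 (cv2) and the standard library are available. Lean on these libraries where they do the work, as an engineer would, in place of code of your own. Each camera call takes 0.05 s, during which the arm holds its last target. There are 200 camera calls.

## Working session

There is one attempt and no reset: what is moved stays moved. The work goes in short steps, Python scripts to look and compute and a tool call to move; the robot and the scene stay as the last step left them, time stands still between calls to the robot, and variables do not carry over. Pictures are saved under pics/ and viewed, at most 14 in all, crops included, and the job is handed in when it is done.

Besides the shell and the picture viewer there is one more tool, called after "Emit:" as name(argument=value, ...), one argument or row to a line, values as JSON. step_arm: Moves the arm, as the interface text tells. Shifts and turns lie within -1 to 1; 1 stands for 200 mm of shift or 180 degrees of turn. Its arguments: {"type":"object","properties":{"delta_pos":{"type":"array","items":{"type":"array","items":{"type":"number","minimum":-1,"maximum":1}}},"spin":{"type":"array","items":{"type":"number","minimum":-1,"maximum":1}},"gripper":{"type":"number"},"squeeze":{"type":"number"}},"required":["delta_pos","spin"]}

```bash
mkdir -p pics; ls
cat > h.py <<'E'
import numpy as np, cv2
from bench import r
def snap(n,f=None):
    s=r.snapshot(n)
    if f: cv2.imwrite(f'pics/{f}.png',s['pixels'])
    return s
def ray(s,u,v,z):
    T=np.array(s['camera_from_world']); R=T[:3,:3]; c=-R.T@T[:3,3]
    d=R.T@np.array([(u-s['cx'])/s['fx'],-(v-s['cy'])/s['fy'],-1.])
    return c+d*(z-c[2])/d[2]
def proj(s,p):
    T=np.array(s['camera_from_world']); q=T[:3,:3]@np.array(p,float)+T[:3,3]
    return np.array([s['cx']+s['fx']*q[0]/-q[2], s['cy']-s['fy']*q[1]/-q[2]])
E
python3 - <<'E'
from h import *
a=snap('scene','scene0');b=snap('top','top0')
for s in(a,b):
    print({k:s[k] for k in s if k!='pixels'})
print(r.sense())
E
```

```text
pics
{'fx': 432.01495518538496, 'fy': 432.01495518538496, 'cx': 251.07473868872944, 'cy': 187.92594369592985, 'camera_from_world': array([[ 8.79302734e-01, -4.76150754e-01, -1.03518953e-02,
        -5.07813473e+02],
       [ 2.77592670e-01,  4.94723493e-01,  8.23523513e-01,
        -1.39008128e+02],
       [-3.87000016e-01, -7.27000086e-01,  5.67187678e-01,
        -1.17735820e+03],
       [ 0.00000000e+00,  0.00000000e+00,  0.00000000e+00,
         1.00000000e+00]])}
{'fx': 465.254723477045, 'fy': 465.254723477045, 'cx': 243.46310155821533, 'cy': 185.24999602822737, 'camera_from_world': array([[-2.13117174e-02, -9.99744366e-01,  7.55075042e-03,
        -9.35019417e+01],
       [ 9.93318144e-01, -2.03166995e-02,  1.13605885e-01,
        -5.65631569e+02],
       [-1.13423438e-01,  9.92143392e-03,  9.93497201e-01,
        -1.55908546e+03],
       [ 0.00000000e+00,  0.00000000e+00,  0.00000000e+00,
         1.00000000e+00]])}
{'time': 0.1, 'joint_pos': array([ 6.48353275e+01,  7.51064828e+00,  8.53239358e+01, -1.26844348e-03,
        8.72615306e+01, -4.89431485e+00]), 'qd': array([-0.01370106, -0.12432303, -0.03891751, -0.02498301,  0.03583406,
       -0.0754756 ]), 'joint_efforts': array([ 8.50662927e-04, -5.70952249e+01, -5.01939583e+01, -2.66143270e-04,
        8.27051030e-03, -8.91711665e-07]), 'tool_pos': array([207.62975565, 562.32976613, 193.04217972]), 'tcp_rot': array([-1.79904128e+02, -6.93804019e-03,  1.59729698e+02]), 'ft_force': array([-0.26730444,  0.78976027,  0.41318222]), 'wrist_torque': array([-0.03525142,  0.01171055,  0.01257221]), 'grip_force': 0.0, 'finger_gap': 85.58018263016612}
```

View pics/scene0.png

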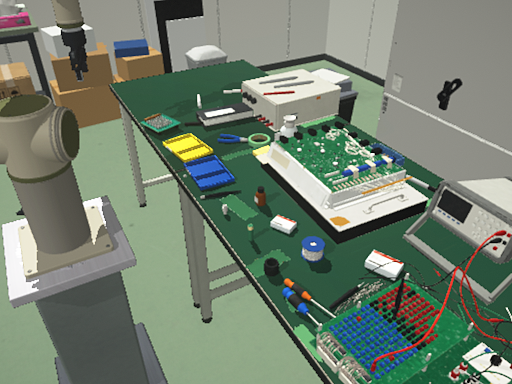

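View pics/top0.png

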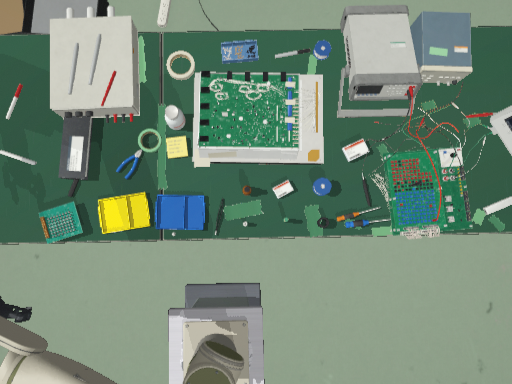

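Scene view: bottle at (261,197), small box at (283,224), reel at (313,247), loupe at (271,267), thin uprights at (225,210) and (250,230), trays at (187,148) and (211,172). Top view: bottle (247,189), small box (283,188), reel (322,187), loupe (321,222).

Look-alikes:
- **Reel:** scene (313,247) or the far one at top (322,48). I choose the front one.
- **Box:** scene (283,224) or (384,264). I choose the smaller, (283,224).
- **Adapter or cell:** (225,210) and (250,230), to be checked in a crop.

Run:
```python
from h import *
t=cv2.imread('pics/top0.png');s=cv2.imread('pics/scene0.png')
a=cv2.resize(t[170:245,95:345],None,fx=3.2,fy=3.2,interpolation=cv2.INTER_CUBIC)
b=cv2.resize(s[130:285,155:405][:, :],None,fx=2.2,fy=2.2,interpolation=cv2.INTER_CUBIC)
o=np.zeros((a.shape[0]+b.shape[0],800,3),np.uint8);o[:a.shape[0],:a.shape[1]]=a;o[a.shape[0]:,:b.shape[1]]=b
cv2.imwrite('pics/crop0.png',o);print(o.shape)
```

```text
(581, 800, 3)
```

View pics/crop0.png

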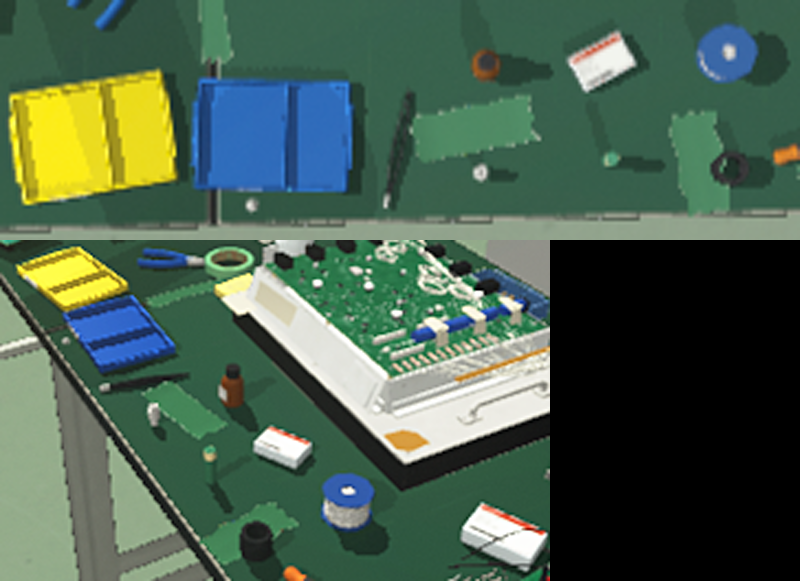

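The crop settles it. The adapter is the grey upright at top px (245,224). The cell is the green one with a cream band at top px (286,220), and I'll leave it alone. The small box is at (283,188). Both large compartments are on the left (+y). Next I'll measure with colour masks.

```bash
cat >> h.py <<'E'
def comp(m,u,v,rad=25):
    m=m.astype(np.uint8); n,l,st,c=cv2.connectedComponentsWithStats(m)
    k=[i for i in range(1,n) if np.hypot(*(c[i]-[u,v]))<rad and st[i,4]>3]
    i=max(k,key=lambda i:st[i,4]); return l==i,c[i],st[i]
def hullw(s,mask,z):
    c=cv2.findContours(mask.astype(np.uint8),0,1)[0]; c=max(c,key=cv2.contourArea)[:,0]
    p=np.array([ray(s,u,v,z)[:2] for u,v in c],np.float32); return p,cv2.minAreaRect(p)
E
python3 - <<'E'
from h import *
s=r.snapshot('top');im=s['pixels'];H=cv2.cvtColor(im,cv2.COLOR_BGR2HSV);h,S,V=[H[...,i].astype(int) for i in range(3)]
for n,m,u,v,z in [('yel',(h>20)&(h<35)&(S>120),125,213,13),('blue',(h>100)&(h<120)&(S>150),181,213,13),('reel',(h>100)&(h<125)&(S>90)&(V>70),322,187,38),
  ('box',((S<60)&(V>130))|((h<12)&(S>60)&(V>150)),283,188,16),('bottle',((h<15)|(h>170))&(S>90),247,189,40),('adapter',(S<60)&(V>130),245,224,30),('cell',(V>130)&(h>40)&(h<85)&(S<170),286,219,50),('loupe',(V<45),323,222,30)]:
    try:
        mk,c,st=comp(m,u,v); p,rc=hullw(s,mk,z); print(n,c.round(1),st,ray(s,*c,z).round(1)[:2],[np.round(x,1) for x in rc])
    except Exception as e: print(n,'x',e)
s=r.snapshot('scene')
for n,u,v,z in [('bottle cap',261,187.5,58),('adapter mid',225.5,210,15),('cell base',252,239,0),('loupe',271.5,260,30),('reel',313,241.5,38)]: print(n,ray(s,u,v,z).round(0))
E
```

```text
yel [123.5 212.4] [  98  192   53   42 1758] [480.5 308.4] [array([480.6, 308.6]), array([121.4, 173.5]), np.float64(7.9)]
blue [179.8 211.7] [ 155  194   51   36 1706] [478.8 115.1] [array([478.9, 115.7]), array([172.4, 119. ]), np.float64(87.4)]
reel [321.9 186.2] [313 177  19  19 245] [ 554.4 -372.7] [array([ 554.3, -371.8]), array([57.9, 64.8]), np.float64(25.2)]
box [282.5 188.9] [272 180  22  19 229] [ 550. -240.] [array([ 550.2, -240. ]), array([42.4, 64.3]), np.float64(27.2)]
bottle [246.2 190.3] [243 186   8   9  36] [ 545.3 -114.2] [array([ 546.3, -115.2]), array([23.8, 27.4]), np.float64(88.8)]
adapter [244.6 223.4] [243 221   4   6  19] [ 433.5 -106.5] [array([ 433.1, -106.1]), array([10.2, 16.9]), np.float64(88.7)]
cell [285.4 219.4] [283 218   6   4  17] [ 443.3 -243.5] [array([ 443.8, -243. ]), array([11.8, 14.3]), np.float64(43.5)]
loupe x max() iterable argument is empty
bottle cap [ 547. -120.   58.]
adapter mid [ 431. -115.   15.]
cell base [ 446. -249.    0.]
loupe [ 434. -370.   30.]
reel [ 557. -371.   38.]
```

Positions are consistent between the two views and with the given sizes. Yellow tray yaw is about +8° and blue about −2.6°. I'll go to the fuse box first.

Emit:
step_arm(
  delta_pos=[
    [0.122,-0.287,0],
    [0.122,-0.287,0],
    [0.122,-0.287,0],
    [0.122,-0.287,0],
    [0.122,-0.287,0],
    [0.122,-0.287,0],
    [0.122,-0.287,0],
  ],
  spin=[-0.017,-0.017,-0.017,-0.017,-0.017,-0.017,-0.017],
)

```text
time: 1.08
tool_pos: [379.0, 159.2, 194.1]
tcp_rot: [180.0, 0.0, 138.2]
ft_force: [0.4, 0.1, 0.3]
finger_gap: 85.6
grip_force: 0.0
```

Emit:
step_arm(
  delta_pos=[
    [0.122,-0.287,0],
    [0.122,-0.287,0],
    [0.122,-0.287,0],
    [0.122,-0.287,0],
    [0.122,-0.287,0],
    [0.122,-0.287,0],
    [0.122,-0.287,0],
    [0,0,0],
  ],
  spin=[-0.017,-0.017,-0.017,-0.017,-0.017,-0.017,-0.017,0],
)

```text
time: 2.08
tool_pos: [549.1, -244.5, 191.5]
tcp_rot: [-179.9, -0.1, 116.6]
ft_force: [0.1, 0.5, 0.4]
finger_gap: 85.4
grip_force: 0.0
```

Run:
```python
from h import *
s=snap('wrist','w1');q=r.sense();print(q['time'],q['tool_pos'],q['tcp_rot'],q['joint_pos'])
np.save('w1.npy',s,allow_pickle=True)
for p in [(550,-240,16),(443,-243,50),(546,-115,58),(557,-371,38),q['tool_pos']]: print(proj(s,p).round())
```

```text
2.125 [ 548.92846484 -242.31952149  192.2155078 ] [-1.79904375e+02 -1.39735947e-01  1.16730303e+02] [-2.87138805e+01  7.70171717e+00  8.52021840e+01  5.05670606e-04
  8.72654210e+01 -5.54443253e+01]
[258. 163.]
[169. 128.]
[311.  58.]
[217. 258.]
[257. 215.]
```

View pics/w1.png

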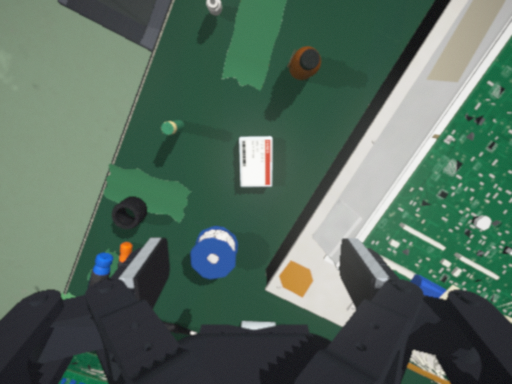

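The wrist view shows the box at (256,162), cell (170,128), bottle (306,62), reel (214,252), loupe (130,212) and adapter (214,5). I'll measure all of them here.

Run:
```python
from h import *
s=np.load('w1.npy',allow_pickle=True).item();im=s['pixels'];H=cv2.cvtColor(im,cv2.COLOR_BGR2HSV);h,S,V=[H[...,i].astype(int) for i in range(3)]
for n,m,u,v,z in [('box',(V>130)&((S<60)|(h<12)|(h>170)),256,162,16),('reel top',(h>100)&(h<125)&(S>90)&(V>70),214,256,38),('cap',(V<75)&(S<100),310,60,58),('loupe',(V<60),130,212,30),('cell',(V>90)&(h>60)&(h<85)&(S>60)&(S<140),168,128,50)]:
    try:
        mk,c,st=comp(m,u,v); p,rc=hullw(s,mk,z); print(n,c.round(1),st,ray(s,*c,z).round(1)[:2],[np.round(x,1) for x in rc],cv2.minEnclosingCircle(p))
    except Exception as e: print(n,'x',e)
```

```text
box [255.8 160.9] [ 239  136   34   51 1693] [ 546.9 -239. ] [array([ 547., -240.]), array([41. , 63.5]), np.float64(27.6)] ((547.387451171875, -239.81576538085938), 36.868438720703125)
reel top [213.2 255.7] [ 190  226   48   54 1584] [ 551.3 -369.9] [array([ 550.2, -366.5]), array([59.9, 76.4]), np.float64(23.0)] ((550.2288208007812, -366.1964111328125), 38.81946563720703)
cap [308.1  62.3] [286  49  37  34 425] [ 545.3 -119.9] [array([ 544.5, -124.4]), array([34.6, 24.3]), np.float64(60.2)] ((541.9412841796875, -122.29334259033203), 18.09339714050293)
loupe [128.3 216.4] [ 112  197   36   41 1071] [ 433.6 -372.2] [array([ 432. , -373.2]), array([60.3, 38.6]), np.float64(78.5)] ((434.8525390625, -373.73297119140625), 30.249727249145508)
cell [166.  127.7] [160 120  13  15 149] [ 440.2 -244.6] [array([ 439.9, -244. ]), array([13.2, 14.9]), np.float64(26.6)] ((440.2789611816406, -243.9882049560547), 8.059329986572266)
```

Emit:
step_arm(
  delta_pos=[
    [-0.007,0.002,-0.25],
    [0,0,-0.25],
    [0,0,-0.25],
    [0,0,-0.1],
    [0,0,-0.06],
    [0,0,-0.055],
    [0,0,0],
    [0,0,0],
  ],
  spin=[0.004,0,0,0,0,0,0,0],
  gripper=0.45,
  squeeze=30,
)

```text
time: 3.12
tool_pos: [549.0, -240.9, 2.3]
tcp_rot: [179.9, 0.1, 117.6]
ft_force: [1.2, -0.5, -0.3]
finger_gap: 61.7
grip_force: 0.0
```

Emit:
step_arm(
  delta_pos=[
    [0,0,0],
    [0,0,0],
    [0,0,0],
    [0,0,0],
    [0,0,0],
  ],
  spin=[0,0,0,0,0],
  gripper=-1,
)

```text
time: 3.75
tool_pos: [548.0, -240.4, 1.0]
tcp_rot: [-180.0, -0.0, 117.6]
ft_force: [-0.1, -0.6, 0.2]
finger_gap: 0.2
grip_force: 0.0
```

The fingers closed on nothing, so I'll look.

Run:
```python
from h import *
s=snap('wrist','w2');t=snap('top','t2');c=snap('scene','s2')
a=s['pixels'];b=cv2.resize(c['pixels'][170:270,210:340],(288*130//100,288));cv2.imwrite('pics/c2.png',np.hstack([cv2.resize(a,(384,288)),b]))
print(proj(s,(548,-240,1)),r.sense()['joint_pos'])
```

```text
[256.28133579 217.46520206] [-2.85886713e+01  1.70381101e+01  9.53752850e+01 -2.20768701e-03
  6.75898062e+01 -5.61953676e+01]
```

View pics/c2.png

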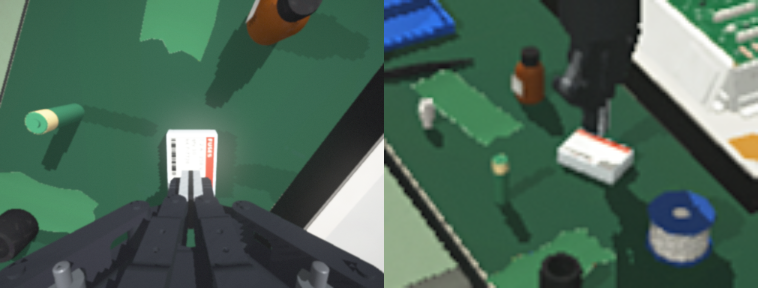

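Wrist view: fingers shut at about (256,230), with the box still ahead of and below them at (255,215). The tips may have been too high, or the box slipped out. I'll measure the box in the fixed views.

Run:
```python
from h import *
for n in('top','wrist','scene'):
    s=r.snapshot(n);q=r.sense()['tool_pos']
    print(n,'tcp px',proj(s,q).round(1),'box corners', [proj(s,(547.5+a*np.cos(.48)-b*np.sin(.48),-240+a*np.sin(.48)+b*np.cos(.48),z)).round(0).tolist() for a,b,z in [(20,31,16),(-20,31,16),(-20,-31,16),(20,-31,16)]])
    im=s['pixels'];H=cv2.cvtColor(im,cv2.COLOR_BGR2HSV);h,S,V=[H[...,i].astype(int) for i in range(3)]
    m=(V>130)&((S<60)|(h<12)|(h>170)); u,v={'top':(282,188),'wrist':(255,200),'scene':(283,224)}[n]
    mk,c,st=comp(m,u,v,30); print(c,st); p,rc=hullw(s,mk,16); print(rc)
```

```text
top tcp px [282.2 189.9] box corners [[272.0, 189.0], [277.0, 199.0], [293.0, 190.0], [287.0, 180.0]]Traceback (most recent call last):
  File "<stdin>", line 7, in <module>
  File "h.py", line 17, in comp
    i=max(k,key=lambda i:st[i,4]); return l==i,c[i],st[i]
ValueError: max() iterable argument is empty
```

Run:
```python
from h import *
for n in('wrist','scene'):
    s=r.snapshot(n);q=r.sense()['tool_pos']
    print(n,'tcp px',proj(s,q).round(1),'box corners', [proj(s,(547.5+a*np.cos(.48)-b*np.sin(.48),-240+a*np.sin(.48)+b*np.cos(.48),z)).round(0).tolist() for a,b,z in [(20,31,16),(-20,31,16),(-20,-31,16),(20,-31,16)]])
im=cv2.imread('pics/s2.png')[195:265,245:325];w=cv2.imread('pics/w2.png')[150:290,180:340]
cv2.imwrite('pics/c3.png',np.hstack([cv2.resize(im,(400,350),interpolation=cv2.INTER_NEAREST),cv2.resize(w,(400,350),interpolation=cv2.INTER_NEAREST)]))
```

```text
wrist tcp px [256.1 217.9] box corners [[290.0, 177.0], [222.0, 177.0], [224.0, 271.0], [287.0, 271.0]]
scene tcp px [282.6 225.3] box corners [[277.0, 214.0], [269.0, 221.0], [289.0, 229.0], [296.0, 221.0]]
```

View pics/c3.png

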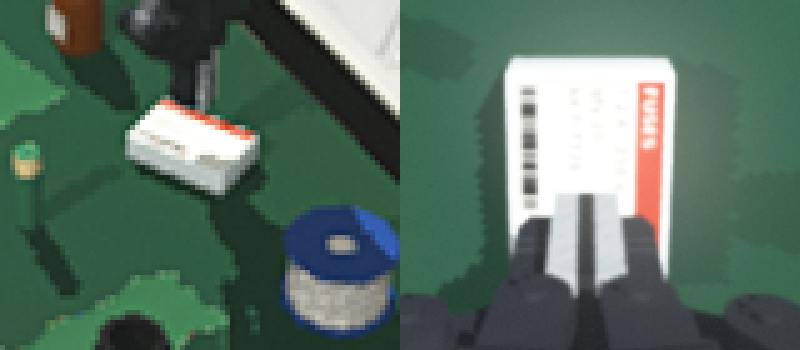

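```bash
cat >> h.py <<'E'
def tri(*obs):
    A=np.zeros((3,3));b=np.zeros(3)
    for s,u,v in obs:
        a,c=ray(s,u,v,0.),ray(s,u,v,100.); d=(c-a)/np.linalg.norm(c-a); P=np.eye(3)-np.outer(d,d);A+=P;b+=P@a
    return np.linalg.solve(A,b)
E
python3 - <<'E'
from h import *
w=r.snapshot('wrist');s=r.snapshot('scene')
T=np.array(w['camera_from_world']);print('wcam',-T[:3,:3].T@T[:3,3],T[2,:3],w['fx'])
print(tri((w,256,228),(s,284.5,216.5)))
for z in (1,10,20,30): print(z,proj(w,(548,-240,z)),proj(s,(548,-240,z)))
print(r.sense())
E
```

```text
wcam [ 513.6568449  -177.42370794  179.74559328] [-0.12960517  0.24883094  0.95983627] 288.93407963248916
[ 549.89240253 -238.13317609   28.16496439]
1 [256.25354346 217.42667618] [282.49087752 225.20736226]
10 [256.35905497 222.72121142] [282.59020921 222.71690971]
20 [256.4886233  229.22291096] [282.70156594 219.92496427]
30 [256.63338088 236.48680217] [282.81397716 217.1065808 ]
{'time': 4.15, 'joint_pos': array([-2.85854143e+01,  1.70359029e+01,  9.53735964e+01,  1.59360708e-04,
        6.75909691e+01, -5.61966516e+01]), 'qd': array([-0.06422456,  0.02037859,  0.06560652,  0.04961442,  0.02207509,
       -0.00948431]), 'joint_efforts': array([ 2.38146949e-04, -5.98704100e+01, -4.44592810e+01, -9.74104091e-05,
        1.56203030e-03,  5.05615048e-05]), 'tool_pos': array([ 548.07482244, -240.33055323,    0.9870804 ]), 'tcp_rot': array([-1.79999862e+02, -4.71172391e-04,  1.17611177e+02]), 'ft_force': array([-0.68950617,  0.33941239, -0.00072334]), 'wrist_torque': array([-0.01531647, -0.02049184, -0.04173712]), 'grip_force': 0.0, 'finger_gap': 0.13275672165954283}
```

Triangulation puts the closed tips at z≈20–28 while the TCP reads 1. The effective tips therefore sit about 20 mm behind the reported TCP, and the box hasn't moved. I'll reopen and descend gently while watching the force.

Emit:
step_arm(
  delta_pos=[
    [0,0,0.05],
    [0,0,0],
    [0,0,0],
    [0,0,-0.05],
    [0,0,-0.03],
    [0,0,-0.03],
    [0,0,0],
  ],
  spin=[0,0,0,0,0,0,0],
  gripper=0.45,
)

```text
time: 5.03
tool_pos: [547.3, -240.0, -12.1]
tcp_rot: [-179.9, -0.1, 117.6]
ft_force: [-0.4, -1.0, 0.5]
finger_gap: 62.1
grip_force: 0.0
```

Run:
```python
from h import *
snap('wrist','w4');c=snap('scene','s4')['pixels'];w=cv2.imread('pics/w4.png')
cv2.imwrite('pics/c4.png',np.hstack([cv2.resize(c[185:265,235:335],(400,320)),cv2.resize(w[100:340,106:406],(400,320))]));print(r.sense()['ft_force'])
```

```text
[ 0.20122094 -0.22342604  0.43563967]
```

View pics/c4.png

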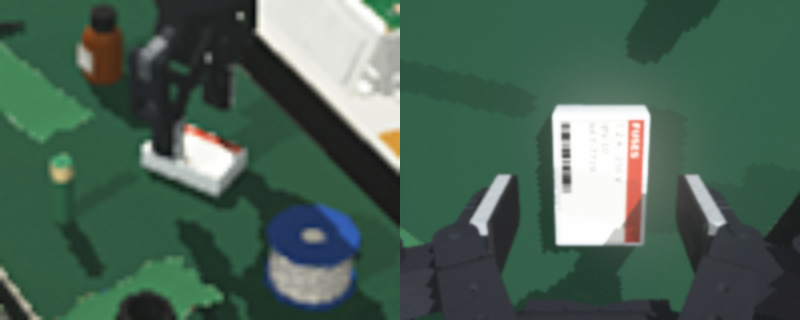

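The fingers straddle the box but are still high. I'll go down another 10 mm and test the close.

Emit:
step_arm(
  delta_pos=[
    [0,0,-0.025],
    [0,0,-0.025],
    [0,0,0],
  ],
  spin=[0,0,0],
)

```text
time: 5.5
tool_pos: [547.5, -240.1, -21.8]
tcp_rot: [-180.0, -0.1, 117.6]
ft_force: [-0.4, 0.5, 0.1]
finger_gap: 61.9
grip_force: 0.0
```

Emit:
step_arm(
  delta_pos=[
    [0,0,0],
    [0,0,0],
    [0,0,0],
    [0,0,0],
  ],
  spin=[0,0,0,0],
  gripper=-1,
)

```text
time: 6.0
tool_pos: [548.1, -240.4, -20.9]
tcp_rot: [180.0, 0.0, 117.6]
ft_force: [1.0, 0.3, 0.7]
finger_gap: 0.2
grip_force: 0.0
```

Emit:
step_arm(
  delta_pos=[
    [0,0,0.04],
    [0,0,0],
    [0,0,0],
    [0,0,-0.04],
    [0,0,-0.03],
    [0,0,-0.03],
    [0,0,0],
  ],
  spin=[0,0,0,0,0,0,0],
  gripper=0.45,
)

```text
time: 6.88
tool_pos: [547.3, -239.9, -34.1]
tcp_rot: [-179.9, -0.1, 117.6]
ft_force: [0.2, -0.6, 0.5]
finger_gap: 61.7
grip_force: 0.0
```

Emit:
step_arm(
  delta_pos=[
    [0,0,0],
    [0,0,0],
    [0,0,0],
    [0,0,0],
  ],
  spin=[0,0,0,0],
  gripper=-1,
)

```text
time: 7.38
tool_pos: [548.3, -240.5, -32.7]
tcp_rot: [180.0, 0.0, 117.6]
ft_force: [0.3, 0.2, 1.8]
finger_gap: 38.9
grip_force: 31.4
```

Gripped at 38.9 mm. I'll regrasp a little deeper for security.

Emit:
step_arm(
  delta_pos=[
    [0,0,0],
    [0,0,0],
    [0,0,-0.015],
    [0,0,-0.015],
    [0,0,0],
  ],
  spin=[0,0,0,0,0],
  gripper=0.2,
)

```text
time: 8.0
tool_pos: [547.6, -240.1, -39.6]
tcp_rot: [-180.0, -0.0, 117.6]
ft_force: [-0.0, 0.1, 0.1]
finger_gap: 51.7
grip_force: 0.0
```

Emit:
step_arm(
  delta_pos=[
    [0,0,0],
    [0,0,0],
    [0,0,0],
  ],
  spin=[0,0,0],
  gripper=-1,
)

```text
time: 8.38
tool_pos: [548.5, -240.6, -38.6]
tcp_rot: [180.0, 0.0, 117.6]
ft_force: [0.7, 0.4, 3.3]
finger_gap: 39.1
grip_force: 32.8
```

Emit:
step_arm(
  delta_pos=[
    [0,0,0.1],
    [0,0,0.25],
    [0,0,0.25],
    [0,0,0.25],
    [0,0,0],
  ],
  spin=[0,0,0,0,0],
)

```text
time: 9.0
tool_pos: [551.5, -242.2, 138.5]
tcp_rot: [179.7, 0.5, 117.6]
ft_force: [-0.3, -0.9, -0.6]
finger_gap: 39.7
grip_force: 30.8
```

Run:
```python
from h import *
w=snap('wrist','w5');s=snap('scene','s5');q=r.sense()['tool_pos'];print(q,proj(s,q),proj(s,q+[0,0,40]))
u,v=proj(s,q+[0,0,40]).astype(int)
cv2.imwrite('pics/c5.png',np.hstack([cv2.resize(s['pixels'][v-40:v+40,u-50:u+50],(400,320),interpolation=cv2.INTER_NEAREST),cv2.resize(w['pixels'][100:340,106:406],(400,320))]))
```

```text
[ 548.51736332 -240.61005429  132.61719474] [284.32179636 186.62393652] [284.83702162 173.85489989]
```

View pics/c5.png

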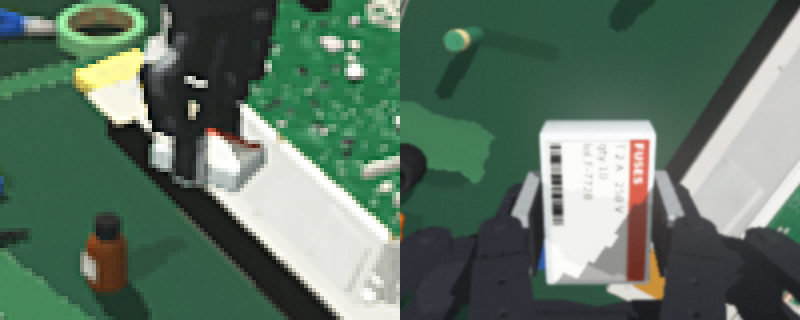

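The box is held level and centred. Carrying it to the large compartment of the yellow tray, target (476,341).

Emit:
step_arm(
  delta_pos=[
    [-0.036,0.291,0],
    [-0.036,0.291,0],
    [-0.036,0.291,0],
    [-0.036,0.291,0],
    [-0.036,0.291,0],
  ],
  spin=[-0.011,-0.011,-0.011,-0.011,-0.011],
)

```text
time: 9.72
tool_pos: [510.1, 52.4, 129.3]
tcp_rot: [-179.8, -0.1, 107.6]
ft_force: [1.8, 0.3, -0.5]
finger_gap: 39.3
grip_force: 30.7
```

Emit:
step_arm(
  delta_pos=[
    [-0.036,0.291,0],
    [-0.036,0.291,0],
    [-0.036,0.291,0],
    [-0.036,0.291,0],
    [-0.036,0.291,0],
    [0,0,0],
    [0,0,0],
  ],
  spin=[-0.011,-0.011,-0.011,-0.011,-0.011,0,0],
)

```text
time: 10.6
tool_pos: [474.9, 341.0, 129.3]
tcp_rot: [-179.8, 0.1, 97.9]
ft_force: [0.2, -0.2, -0.1]
finger_gap: 39.3
grip_force: 30.7
```

Run:
```python
from h import *
w=snap('wrist','w6');q=r.sense();print(q['tool_pos'],q['tcp_rot'],q['finger_gap'])
im=w['pixels'];H=cv2.cvtColor(im,cv2.COLOR_BGR2HSV);h,S,V=[H[...,i].astype(int) for i in range(3)]
t=snap('top')
def box(c,yaw,s):
    a=np.deg2rad(yaw);R=np.array([[np.cos(a),-np.sin(a)],[np.sin(a),np.cos(a)]])
    return np.array([proj(s,[*(R@[x,y]+c),13]) for x,y in[(-59,-82),(59,-82),(59,82),(-59,82)]]).astype(int)
for s,n in((w,'w'),(t,'t')):
    o=s['pixels'].copy()
    for c,y in(((480.6,308.6),7.9),((478.9,115.7),-2.6)): cv2.polylines(o,[box(c,y,s)],True,(0,0,255),1)
    if n=='w':A=cv2.resize(o,(440,330))
    else: B=cv2.resize(o[180:245,90:215],(350,182),interpolation=cv2.INTER_NEAREST)
o=np.zeros((330,790,3),np.uint8);o[:,:440]=A;o[:182,440:]=B;cv2.imwrite('pics/c6.png',o)
```

```text
[475.40332733 340.42536077 129.6537063 ] [-1.79870530e+02  8.29514036e-02  9.78037778e+01] 39.42490681296267
```

View pics/c6.png

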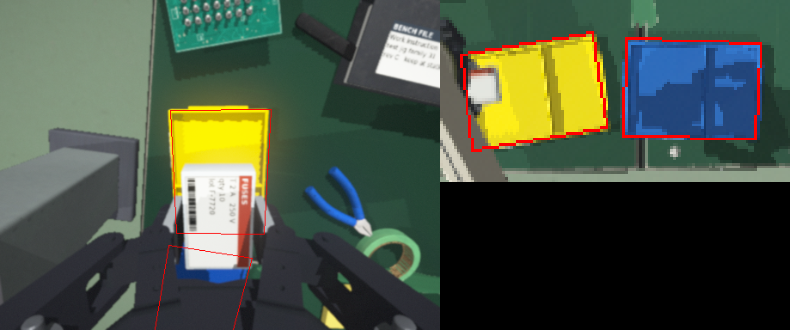

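The outlines fit in both views: wrist tray edges at (170,110)–(268,110) in the crop. Lowering the box.

Emit:
step_arm(
  delta_pos=[
    [0,0,-0.3],
    [0,0,-0.3],
    [0,0,-0.12],
    [0,0,-0.05],
    [0,0,-0.03],
    [0,0,-0.025],
    [0,0,0],
    [0,0,0],
  ],
  spin=[0,0,0,0,0,0,0,0],
)

```text
time: 11.7
tool_pos: [476.6, 342.0, -33.1]
tcp_rot: [179.9, -0.0, 97.8]
ft_force: [0.6, -0.5, -1.3]
finger_gap: 39.5
grip_force: 30.7
```

Emit:
step_arm(
  delta_pos=[
    [0,0,0],
    [0,0,0],
    [0,0,0.1],
    [0,0,0.3],
    [0,0,0.3],
    [0,0,0.25],
  ],
  spin=[0,0,0,0,0,0],
  gripper=0.25,
)

```text
time: 12.45
tool_pos: [476.7, 342.1, 160.6]
tcp_rot: [179.8, -0.1, 97.8]
ft_force: [0.3, 0.4, -0.5]
finger_gap: 53.3
grip_force: 0.0
```

Emit:
step_arm(
  delta_pos=[
    [-0.0175,-0.297,-0.01],
    [-0.0175,-0.297,-0.01],
    [-0.0175,-0.297,-0.01],
    [-0.0175,-0.297,-0.01],
    [-0.0175,-0.297,-0.01],
    [-0.0175,-0.297,-0.01],
  ],
  spin=[0,0,0,0,0,0],
)

```text
time: 13.2
tool_pos: [455.1, -16.6, 145.8]
tcp_rot: [179.9, 0.0, 97.8]
ft_force: [1.2, -0.2, 0.1]
finger_gap: 53.6
grip_force: 0.0
```

Emit:
step_arm(
  delta_pos=[
    [-0.0175,-0.297,-0.01],
    [-0.0175,-0.297,-0.01],
    [-0.0175,-0.297,-0.01],
    [-0.0175,-0.297,-0.01],
    [-0.0175,-0.297,-0.01],
    [-0.0175,-0.297,-0.01],
    [0,0,0],
    [0,0,0],
  ],
  spin=[0,0,0,0,0,0,0,0],
)

```text
time: 14.2
tool_pos: [434.1, -371.2, 132.9]
tcp_rot: [180.0, 0.0, 97.8]
ft_force: [0.5, -0.9, 1.0]
finger_gap: 53.5
grip_force: 0.0
```

Run:
```python
from h import *
w=snap('wrist','w7');q=r.sense();print(q['tool_pos'],q['tcp_rot'],q['finger_gap'])
print('loupe top exp',proj(w,(434,-371,30)))
t=snap('top');b=t['pixels'][185:240,90:160]
s=snap('scene')
H=cv2.cvtColor(t['pixels'],cv2.COLOR_BGR2HSV);h,S,V=[H[...,i].astype(int) for i in range(3)]
try:
    mk,c,st=comp((V>130)&((S<60)|(h<12)|(h>170)),*proj(t,(476,341,19)),12);p,rc=hullw(t,mk,19);print('box placed',rc,ray(t,*c,19))
except Exception as e: print(e)
o=np.zeros((384,800,3),np.uint8);o[:,:512]=w['pixels'];o[:220,512:792]=cv2.resize(b,(280,220),interpolation=cv2.INTER_NEAREST);cv2.imwrite('pics/c7.png',o)
```

```text
[ 434.30727303 -370.58222351  132.87793947] [1.79964217e+02 1.42431032e-02 9.78215410e+01] 53.09826299244779
loupe top exp [255.33408026 178.93283551]
box placed ((476.7622375488281, 339.01971435546875), (38.840660095214844, 63.09588623046875), 6.99741268157959) [476.69879405 339.1798128   19.        ]
```

View pics/c7.png

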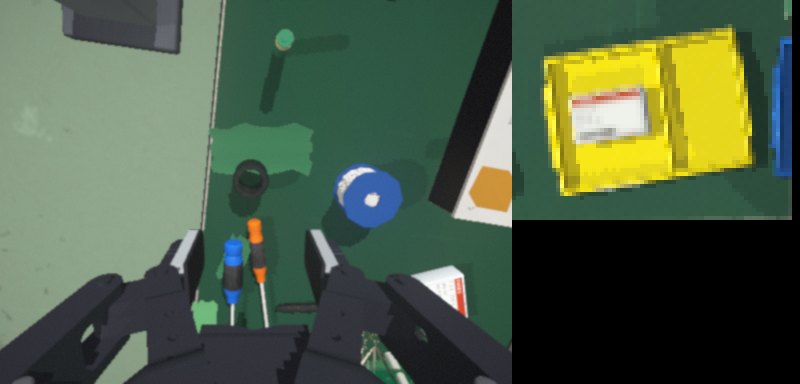

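The loupe is at (251,176), 4 px from where I expected it. The reel's top hub is at (372,200) and the box is well placed. Refining the loupe now.

Run:
```python
from h import *
w=r.snapshot('wrist');im=w['pixels'];H=cv2.cvtColor(im,cv2.COLOR_BGR2HSV);h,S,V=[H[...,i].astype(int) for i in range(3)]
mk,c,st=comp((V<60),251,178,15);print(c,st);
p,rc=hullw(w,mk,30);print('top plane',rc);p0,rc0=hullw(w,mk,0);print('base plane',rc0)
print('centre tries',ray(w,251,175,30),ray(w,371.5,199,38))
mk,c,st=comp((h>100)&(h<125)&(S>90)&(V>70),370,196);p,rc=hullw(w,mk,38);print(st,rc)
# project predicted circle tops: loupe edges
for P in[(434+18.5*a,-371+18.5*b,30) for a,b in((1,0),(-1,0),(0,1),(0,-1))]: print(proj(w,P).round(1))
```

```text
[250.15463918 181.7371134 ] [233 161  35  38 776]
top plane ((429.9187927246094, -372.0577392578125), (37.81440353393555, 34.23487091064453), 73.52264404296875)
base plane ((430.6248474121094, -379.7728576660156), (41.84443664550781, 37.8834342956543), 73.52256774902344)
centre tries [ 429.65899541 -366.49914929   30.        ] [ 551.63572605 -372.5431212    38.        ]
[ 332  164   70   65 2725] ((545.223876953125, -372.0889892578125), (59.60049057006836, 73.01067352294922), 72.16551971435547)
[272.9 182.3]
[236.4 177.5]
[257.3 161.9]
[252.2 197.3]
```

Emit:
step_arm(
  delta_pos=[
    [-0.02,0,-0.3],
    [0,0,-0.3],
    [0,0,-0.12],
    [0,0,-0.05],
    [0,0,-0.05],
    [0,0,0],
    [0,0,0],
  ],
  spin=[0,0,0,0,0,0,0],
  gripper=0.45,
)

```text
time: 15.28
tool_pos: [430.9, -371.9, -30.7]
tcp_rot: [179.9, 0.1, 97.8]
ft_force: [-0.1, -0.2, 0.5]
finger_gap: 61.8
grip_force: 0.0
```

Emit:
step_arm(
  delta_pos=[
    [0,0,0],
    [0,0,0],
    [0,0,0],
    [0,0,0],
  ],
  spin=[0,0,0,0],
  gripper=-1,
)

```text
time: 15.78
tool_pos: [430.5, -371.7, -31.0]
tcp_rot: [180.0, 0.1, 97.8]
ft_force: [-1.1, 0.8, 6.9]
finger_gap: 34.3
grip_force: 30.1
```

The gap reads 34.3 mm on a 37 mm part, so I'll lift slightly and look.

Emit:
step_arm(
  delta_pos=[
    [0,0,0.05],
    [0,0,0.1],
    [0,0,0],
  ],
  spin=[0,0,0],
)

```text
time: 16.15
tool_pos: [431.8, -372.9, 1.0]
tcp_rot: [179.8, 0.2, 97.8]
ft_force: [0.1, 1.0, -0.6]
finger_gap: 34.7
grip_force: 30.2
```

Run:
```python
from h import *
w=snap('wrist','w8');s=snap('scene','s8');q=r.sense();print(q['tool_pos'],q['finger_gap'],q['ft_force'])
u,v=proj(s,q['tool_pos']+[0,0,40]).astype(int)
cv2.imwrite('pics/c8.png',np.hstack([cv2.resize(s['pixels'][v-40:v+40,u-50:u+50],(400,320),interpolation=cv2.INTER_NEAREST),cv2.resize(w['pixels'][100:340,106:406],(400,320))]))
```

```text
[ 430.52375371 -371.6078606    -1.20196421] 34.57949122303124 [-0.92921621  0.8887567  -0.75063543]
```

View pics/c8.png

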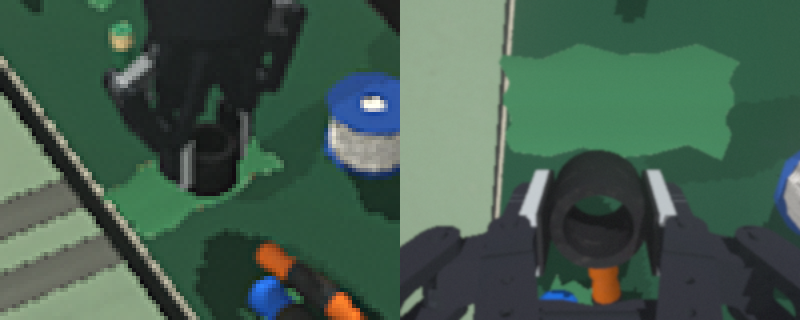

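The loupe is upright and between the pads: ring centre at full px ≈(254,259). I'll compute its offset from the TCP.

Run:
```python
from h import *
w=r.snapshot('wrist');im=w['pixels'];H=cv2.cvtColor(im,cv2.COLOR_BGR2HSV);V=H[...,2].astype(int)
print(ray(w,254.5,258,60), r.sense()['tool_pos'])
for y in(-366,-371,-376): print(y,[proj(w,(430.5,y+18.5*b,60)).round(0).tolist() for b in(1,0,-1)])
```

```text
[ 428.64987776 -367.28874749   60.        ] [ 430.06727284 -371.15495958   -1.89886897]
-366 [[265.0, 218.0], [259.0, 256.0], [253.0, 291.0]]
-371 [[263.0, 229.0], [257.0, 266.0], [252.0, 300.0]]
-376 [[262.0, 239.0], [256.0, 275.0], [251.0, 308.0]]
```

Emit:
step_arm(
  delta_pos=[
    [0,0,0.22],
    [0,0,0.25],
    [0.0193,0.296,0.2],
    [0.0193,0.296,0],
    [0.0193,0.296,0],
    [0.0193,0.296,0],
    [0.0193,0.296,0],
    [0.0193,0.296,0],
  ],
  spin=[0,0,0,0,0,0,0,0],
)

```text
time: 17.3
tool_pos: [452.2, -21.5, 126.4]
tcp_rot: [-180.0, -0.0, 97.8]
ft_force: [0.9, 0.2, -1.1]
finger_gap: 34.7
grip_force: 30.2
```

Emit:
step_arm(
  delta_pos=[
    [0.0193,0.296,0],
    [0.0193,0.296,0],
    [0.0193,0.296,0],
    [0.0193,0.296,0],
    [0.0193,0.296,0],
    [0.0193,0.296,0],
    [0,0,0],
    [0,0,0],
  ],
  spin=[0,0,0,0,0,0,0,0],
)

```text
time: 18.3
tool_pos: [475.2, 331.4, 125.9]
tcp_rot: [-179.9, 0.1, 97.9]
ft_force: [0.9, 0.2, -0.4]
finger_gap: 34.5
grip_force: 30.3
```

Emit:
step_arm(
  delta_pos=[
    [0.006,0.038,0],
    [0,0,-0.3],
    [0,0,-0.2],
    [0,0,-0.1],
    [0,0,-0.04],
    [0,0,-0.03],
    [0,0,0],
    [0,0,0],
  ],
  spin=[0,0,0,0,0,0,0,0],
)

```text
time: 19.3
tool_pos: [478.0, 339.9, -5.8]
tcp_rot: [179.9, -0.0, 97.8]
ft_force: [0.0, -0.7, 0.1]
finger_gap: 34.5
grip_force: 30.3
```

Run:
```python
from h import *
w=snap('wrist','w9');s=snap('scene','s9');q=r.sense();print(q['tool_pos'],q['finger_gap'],q['ft_force'])
u,v=proj(s,(476,340,30)).astype(int)
cv2.imwrite('pics/c9.png',np.hstack([cv2.resize(s['pixels'][v-30:v+30,u-37:u+38],(400,320),interpolation=cv2.INTER_NEAREST),cv2.resize(w['pixels'][100:340,106:406],(400,320))]))
```

```text
[477.72323715 339.81874724  -6.08438065] 34.5382001954541 [-0.03811871 -0.6333462  -0.81231687]
```

View pics/c9.png

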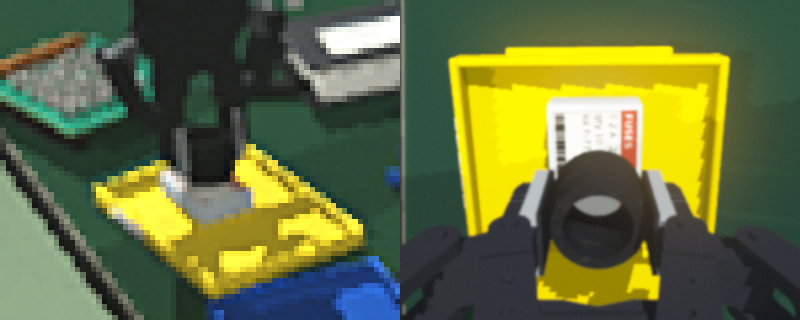

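Run:
```python
from h import *
w=r.snapshot('wrist')
print('box far edge',ray(w,252.5,173,19),'tray far rim',ray(w,254,140,13))
a=np.deg2rad(7.9);ax=np.array([-np.sin(a),np.cos(a)])
print('exp far edge',np.array([476.5,340])+31*ax,'tray rim exp',np.array([480.6,308.6])+82*ax)
for y in (336,340,344):
    print(y,[proj(w,(477.7,y,z)).round(0).tolist() for z in (24,54)],[proj(w,(477.7,y+d,z)).round(0)[1] for d,z in((18.5,24),(18.5,54),(-18.5,54))])
```

```text
box far edge [470.60861518 374.93027965  19.        ] tray far rim [469.10711747 392.0375521   13.        ]
exp far edge [472.23921907 370.70579336] tray rim exp [469.32954722 389.82177599]
336 [[256.0, 243.0], [256.0, 272.0]] [np.float64(213.0), np.float64(237.0), np.float64(306.0)]
340 [[257.0, 237.0], [257.0, 265.0]] [np.float64(206.0), np.float64(228.0), np.float64(299.0)]
344 [[258.0, 230.0], [259.0, 257.0]] [np.float64(199.0), np.float64(220.0), np.float64(292.0)]
```

The loupe is about 6 mm short of the box centre in y. Correcting, then setting it down.

Emit:
step_arm(
  delta_pos=[
    [-0.003,0.028,0],
    [0,0,-0.013],
    [0,0,-0.013],
    [0,0,0],
    [0,0,0],
  ],
  spin=[0,0,0,0,0],
)

```text
time: 20.08
tool_pos: [476.5, 345.1, -12.0]
tcp_rot: [180.0, -0.0, 97.8]
ft_force: [-2.9, 0.7, 5.4]
finger_gap: 34.3
grip_force: 30.9
```

Emit:
step_arm(
  delta_pos=[
    [0,0,0],
    [0,0,0],
    [0,0,0.05],
    [0,0,0.3],
    [0,0,0.3],
    [0,0,0.1],
    [0,0,0],
  ],
  spin=[0,0,0,0,0,0,0],
  gripper=0.3,
)

```text
time: 20.95
tool_pos: [477.9, 345.7, 140.2]
tcp_rot: [179.8, -0.1, 97.8]
ft_force: [-0.0, 0.7, -1.1]
finger_gap: 55.9
grip_force: 0.0
```

Run:
```python
from h import *
w=snap('wrist','w10');q=r.sense();print(q['tool_pos'],q['finger_gap'])
im=w['pixels'];H=cv2.cvtColor(im,cv2.COLOR_BGR2HSV);h,S,V=[H[...,i].astype(int) for i in range(3)]
mk,c,st=comp(V<60,*proj(w,(476,342,40)),15);print('loupe',st,hullw(w,mk,49)[1])
mk,c,st=comp((V>130)&((S<60)|(h<12)|(h>170)),*proj(w,(476,342,19)),30);print('box',st,hullw(w,mk,19)[1])
cv2.imwrite('pics/c10.png',im)
```

```text
[476.52242228 344.93915125 137.60799814] 55.33433177799425Traceback (most recent call last):
  File "<stdin>", line 4, in <module>
  File "h.py", line 17, in comp
    i=max(k,key=lambda i:st[i,4]); return l==i,c[i],st[i]
ValueError: max() iterable argument is empty
```

Run:
```python
from h import *
w=r.snapshot('wrist');im=w['pixels'];H=cv2.cvtColor(im,cv2.COLOR_BGR2HSV);h,S,V=[H[...,i].astype(int) for i in range(3)]
e=proj(w,(476,344,49));print('exp',e)
notbox=(S<90)&(V<110)
for th in(60,80,100):
    n,l,st,c=cv2.connectedComponentsWithStats(((V<th)&(S<110)).astype(np.uint8))
    print(th,[(st[i].tolist(),c[i].round().tolist()) for i in range(1,n) if st[i,4]>200])
n,l,st,c=cv2.connectedComponentsWithStats(((V>120)&((S<60)|(h<12)|(h>170))).astype(np.uint8))
print([(st[i].tolist(),c[i].round().tolist()) for i in range(1,n) if st[i,4]>150])
for z in(19,49):print(z,[proj(w,(476+18.5*a,344+18.5*b,z)).round(0).tolist() for a,b in((1,0),(-1,0),(0,1),(0,-1))])
```

```text
exp [254.75938461 183.66626157]
60 [([335, 0, 177, 169, 6417], [424.0, 101.0]), ([373, 203, 29, 38, 215], [387.0, 220.0]), ([0, 230, 512, 154, 30449], [253.0, 342.0])]
80 [([183, 0, 127, 98, 3106], [238.0, 70.0]), ([0, 0, 512, 384, 66769], [266.0, 276.0]), ([153, 165, 8, 91, 351], [157.0, 209.0]), ([453, 252, 59, 68, 824], [486.0, 289.0])]
100 [([0, 0, 512, 384, 96474], [280.0, 234.0])]
[([0, 0, 178, 283, 36700], [80.0, 111.0]), ([170, 0, 12, 186, 401], [176.0, 90.0]), ([427, 34, 85, 76, 4421], [472.0, 73.0]), ([234, 148, 39, 33, 691], [253.0, 158.0]), ([243, 173, 20, 16, 259], [253.0, 181.0]), ([236, 192, 27, 14, 161], [246.0, 202.0]), ([167, 230, 29, 44, 500], [181.0, 251.0]), ([313, 230, 29, 44, 495], [327.0, 250.0]), ([405, 254, 22, 21, 290], [416.0, 264.0]), ([93, 331, 53, 53, 1472], [125.0, 361.0])]
19 [[272.0, 179.0], [237.0, 174.0], [257.0, 159.0], [252.0, 193.0]]
49 [[274.0, 186.0], [236.0, 181.0], [257.0, 165.0], [252.0, 202.0]]
```

Box and loupe both sit at y≈344, x≈476, well centred. Next is the adapter.

Emit:
step_arm(
  delta_pos=[
    [-0.027,-0.284,0],
    [-0.027,-0.284,0],
    [-0.027,-0.284,0],
    [-0.027,-0.284,0],
    [-0.027,-0.284,-0.03],
    [-0.027,-0.284,-0.03],
    [-0.027,-0.284,-0.03],
    [-0.027,-0.284,-0.03],
  ],
  spin=[0,0,0,0,0,0,0,0],
)

```text
time: 22.05
tool_pos: [431.1, -110.5, 110.9]
tcp_rot: [-179.8, -0.1, 97.8]
ft_force: [1.6, -0.7, 0.4]
finger_gap: 55.5
grip_force: 0.0
```

Emit:
step_arm(
  delta_pos=[
    [0,0,0],
    [0,0,0],
  ],
  spin=[0,0],
)

```text
time: 22.3
tool_pos: [432.0, -108.7, 111.9]
tcp_rot: [-179.8, -0.1, 97.7]
ft_force: [-0.1, 0.2, 0.7]
finger_gap: 55.5
grip_force: 0.0
```

Run:
```python
from h import *
w=snap('wrist','w11');q=r.sense();print(q['tool_pos'],q['tcp_rot'],q['finger_gap'])
im=w['pixels'];H=cv2.cvtColor(im,cv2.COLOR_BGR2HSV);h,S,V=[H[...,i].astype(int) for i in range(3)]
print([proj(w,(432,-110,z)).round(0) for z in(0,30)])
n,l,st,c=cv2.connectedComponentsWithStats(((V>110)&(S<60)).astype(np.uint8))
for i in range(1,n):
    if 80<st[i,4]<3000 and 100<c[i][0]<400:
        p,rc=hullw(w,l==i,30);print(st[i].tolist(),c[i].round(1),ray(w,*c[i],15).round(1),ray(w,*c[i],30).round(1),rc)
```

```text
[ 432.45834319 -108.22674223  112.30899744] [-1.79872572e+02 -1.01677196e-01  9.78285258e+01] 55.33961718831041
[array([256., 178.]), array([256., 186.])]
[231, 61, 17, 10, 100] [239.   65.3] [403.1  -6.4  15. ] [404.1  -8.1  30. ] ((403.9821472167969, -8.109817504882812), (4.811616897583008, 13.566237449645996), 77.31489562988281)
[151, 116, 19, 21, 333] [160.6 126.4] [336.7 -68.6  15. ] [341.3 -67.   30. ] ((340.81170654296875, -66.40803527832031), (15.698935508728027, 18.232717514038086), 0.6008099913597107)
[246, 170, 17, 20, 272] [254.1 179.9] [ 430.3 -108.    15. ] [ 429.8 -104.2   30. ] ((429.6449279785156, -103.95909118652344), (14.94890308380127, 18.214736938476562), 7.746728897094727)
[348, 191, 9, 24, 156] [352.  202.4] [ 530.9 -117.9   15. ] [ 525.  -113.6   30. ] ((524.9986572265625, -113.80958557128906), (7.460461139678955, 22.93306541442871), 5.570858478546143)
[312, 230, 30, 44, 520] [327.1 250.5] [ 517.  -173.9   15. ] [ 511.8 -166.5   30. ] ((512.331787109375, -165.5788116455078), (15.747398376464844, 52.21366882324219), 29.565723419189453)
[189, 278, 11, 40, 189] [194.4 298.7] [ 382.6 -252.5   15. ] [ 384.7 -240.9   30. ] ((385.51068115234375, -239.93798828125), (49.1890754699707, 8.422670364379883), 80.08403778076172)
[93, 331, 54, 53, 1547] [124.8 360.6] [ 306.3 -350.8   15. ] [ 312.6 -333.9   30. ] ((314.8535461425781, -336.9361572265625), (98.89148712158203, 36.71634292602539), 61.31902313232422)
```

Emit:
step_arm(
  delta_pos=[
    [-0.01,0,-0.3],
    [0,0,-0.3],
    [0,0,-0.08],
    [0,0,-0.045],
    [0,0,0],
    [0,0,0],
  ],
  spin=[0,0,0,0,0,0],
)

```text
time: 23.1
tool_pos: [433.3, -110.0, -29.2]
tcp_rot: [179.8, 0.1, 97.8]
ft_force: [0.3, 0.2, 0.1]
finger_gap: 55.8
grip_force: 0.0
```

Emit:
step_arm(
  delta_pos=[
    [0,0,0],
    [0,0,0],
    [0,0,0],
    [0,0,0],
    [0,0,0],
  ],
  spin=[0,0,0,0,0],
  gripper=-1,
)

```text
time: 23.72
tool_pos: [431.7, -109.7, -30.6]
tcp_rot: [180.0, 0.0, 97.8]
ft_force: [-1.8, 0.3, 6.1]
finger_gap: 13.6
grip_force: 29.2
```

Emit:
step_arm(
  delta_pos=[
    [0,0,0.1],
    [0,0,0.25],
    [0,0,0.2],
    [0.0397,0.266,0],
    [0.0397,0.266,0],
    [0.0397,0.266,0],
    [0.0397,0.266,0],
    [0.0397,0.266,0],
  ],
  spin=[0,0,0,0,0,0,0,0],
)

```text
time: 24.72
tool_pos: [471.0, 158.3, 78.7]
tcp_rot: [180.0, 0.0, 97.8]
ft_force: [0.9, 0.0, 0.8]
finger_gap: 13.3
grip_force: 29.4
```

Emit:
step_arm(
  delta_pos=[
    [0.0397,0.266,0],
    [0.0397,0.266,0],
    [0,0,0],
    [0,0,0],
  ],
  spin=[0,0,0,0],
)

```text
time: 25.22
tool_pos: [486.4, 262.6, 78.2]
tcp_rot: [-179.9, 0.0, 97.9]
ft_force: [-0.3, -0.5, -1.1]
finger_gap: 13.7
grip_force: 29.4
```

Run:
```python
from h import *
w=snap('wrist','w12');q=r.sense();print(q['tool_pos'],q['tcp_rot'],q['finger_gap'])
im=w['pixels'];H=cv2.cvtColor(im,cv2.COLOR_BGR2HSV);h,S,V=[H[...,i].astype(int) for i in range(3)]
m=((h>20)&(h<35)&(S>120)).astype(np.uint8)
n,l,st,c=cv2.connectedComponentsWithStats(m);i=1+np.argmax(st[1:,4]);p,rc=hullw(w,l==i,13);print(st[i],rc)
a=np.deg2rad(7.9);R=np.array([[np.cos(a),-np.sin(a)],[np.sin(a),np.cos(a)]])
print([proj(w,[*(R@[x,y]+[480.6,308.6]),13]).round().tolist() for x,y in[(-59,-82),(59,-82),(59,82),(-59,82)]])
for rr in (120,150,200): print(rr,np.flatnonzero(m[rr])[[0,-1]])
```

```text
[486.5169895  262.09346818  78.31103422] [-1.79946811e+02  3.52582396e-02  9.77950008e+01] 13.564922126176771
[  175    20   156   212 25378] ((477.7448425292969, 308.3634948730469), (119.30742645263672, 172.62269592285156), 8.183152198791504)
[[192.0, 227.0], [321.0, 227.0], [335.0, 26.0], [178.0, 26.0]]
120 [183 325]
150 [183 323]
200 [187 320]
```

Emit:
step_arm(
  delta_pos=[
    [-0.007,0,-0.3],
    [0,0,-0.1],
    [0,0,-0.06],
    [0,0,-0.04],
    [0,0,-0.028],
    [0,0,0],
    [0,0,0],
  ],
  spin=[0,0,0,0,0,0,0],
)

```text
time: 26.15
tool_pos: [486.0, 263.3, -26.1]
tcp_rot: [179.9, -0.0, 97.8]
ft_force: [0.3, -0.7, -1.2]
finger_gap: 13.5
grip_force: 29.4
```

Emit:
step_arm(
  delta_pos=[
    [0,0,-0.003],
    [0,0,0],
    [0,0,0],
    [0,0,0.05],
    [0,0,0.25],
    [0,0,0.25],
    [0,0,0.25],
  ],
  spin=[0,0,0,0,0,0,0],
  gripper=-0.2,
)

```text
time: 27.02
tool_pos: [485.4, 262.9, 134.9]
tcp_rot: [180.0, -0.0, 97.8]
ft_force: [0.1, -0.4, 0.5]
finger_gap: 33.9
grip_force: 0.0
```

Run:
```python
from h import *
w=snap('wrist','w13');q=r.sense();print(q['tool_pos'],q['finger_gap'])
im=w['pixels'];H=cv2.cvtColor(im,cv2.COLOR_BGR2HSV);h,S,V=[H[...,i].astype(int) for i in range(3)]
e=proj(w,(485,263,18));print(e)
n,l,st,c=cv2.connectedComponentsWithStats(((V>60)&(S<70)).astype(np.uint8))
for i in range(1,n):
    if st[i,4]>60 and np.hypot(*(c[i]-e))<60: print(st[i].tolist(),c[i].round(1),ray(w,*c[i],18).round(1))
```

```text
[489.23136216 264.63693634 143.29405249] 34.093862022004274
[254.91213682 175.74419591]
[237, 101, 39, 29, 537] [252.1 120.8] [474.6 318.4  18. ]
[249, 167, 13, 15, 159] [254.6 174.1] [484.4 264.7  18. ]
```

Emit:
step_arm(
  delta_pos=[
    [0.03,-0.288,0],
    [0.03,-0.288,0],
    [0.03,-0.288,0],
    [0.03,-0.288,0],
    [0.03,-0.288,0],
    [0.03,-0.288,0],
  ],
  spin=[-0.03,-0.03,-0.03,-0.03,-0.03,-0.03],
  gripper=1,
)

```text
time: 27.82
tool_pos: [521.6, -84.6, 133.4]
tcp_rot: [179.9, -0.0, 65.2]
ft_force: [0.5, 0.8, 0.4]
finger_gap: 85.2
grip_force: 0.0
```

Emit:
step_arm(
  delta_pos=[
    [0.03,-0.288,0],
    [0.03,-0.288,0],
    [0.03,-0.288,0],
    [0.03,-0.288,0],
    [0.03,-0.288,0],
    [0,0,0],
    [0,0,0],
  ],
  spin=[-0.03,-0.03,-0.03,-0.03,-0.03,0,0],
)

```text
time: 28.7
tool_pos: [551.3, -370.5, 132.5]
tcp_rot: [-180.0, -0.0, 38.4]
ft_force: [0.4, -0.0, 0.5]
finger_gap: 85.5
grip_force: 0.0
```

Run:
```python
from h import *
w=snap('wrist','w14');q=r.sense();print(q['tool_pos'],q['tcp_rot'],q['finger_gap'])
im=w['pixels'];H=cv2.cvtColor(im,cv2.COLOR_BGR2HSV);h,S,V=[H[...,i].astype(int) for i in range(3)]
e=proj(w,(551.5,-371,38));print(e)
mk,c,st=comp((h>100)&(h<125)&(S>90)&(V>50),*e,40);p,rc=hullw(w,mk,38);print(st,c,rc,cv2.minEnclosingCircle(p),p.min(0),p.max(0))
n,l,st,c=cv2.connectedComponentsWithStats(((V>140)&(S<70)).astype(np.uint8))
for i in range(1,n):
    if st[i,4]>20 and np.hypot(*(c[i]-e))<30: print('hub',st[i].tolist(),c[i].round(1),ray(w,*c[i],38).round(1))
```

```text
[ 551.55358294 -369.82646325  132.72490573] [-1.79981844e+02 -1.82251131e-02  3.84604350e+01] 85.23933439330466
[255.24098731 180.22235304]
[ 228  146   62   65 2838] [259.01550388 178.35200846] ((554.2442626953125, -373.764404296875), (61.82525634765625, 60.922428131103516), 83.12805938720703) ((554.5230712890625, -372.87530517578125), 32.58159255981445) [ 523.23126 -404.73218] [ 585.8131  -342.66196]
hub [252, 174, 16, 15, 173] [258.7 181. ] [ 553.  -374.2   38. ]
```

The adapter stands in the tray at (484,265). The reel centre is at (554,−373.5), and its mask measures 62×61 mm, matching the given size.

Emit:
step_arm(
  delta_pos=[
    [0.011,-0.018,-0.25],
    [0,0,-0.25],
    [0,0,-0.2],
    [0,0,-0.075],
    [0,0,-0.04],
    [0,0,0],
    [0,0,0],
  ],
  spin=[0,0,0,0,0,0,0],
)

```text
time: 29.62
tool_pos: [555.0, -375.2, -28.3]
tcp_rot: [179.8, -0.0, 38.4]
ft_force: [0.7, 0.3, 0.8]
finger_gap: 85.5
grip_force: 0.0
```

Emit:
step_arm(
  delta_pos=[
    [0,0,0],
    [0,0,0],
    [0,0,0],
    [0,0,0],
  ],
  spin=[0,0,0,0],
  gripper=-1,
  squeeze=40,
)

```text
time: 30.12
tool_pos: [554.4, -374.9, -29.1]
tcp_rot: [179.9, -0.0, 38.4]
ft_force: [-0.5, 0.7, 4.8]
finger_gap: 58.6
grip_force: 44.0
```

Emit:
step_arm(
  delta_pos=[
    [0,0,0.1],
    [0,0,0.25],
    [0,0,0.25],
    [0,0,0.2],
    [-0.041,0.291,0],
    [-0.041,0.291,0],
    [-0.041,0.291,0],
    [-0.041,0.291,0],
  ],
  spin=[0,0,0,0,0.033,0.033,0.033,0.033],
)

```text
time: 31.12
tool_pos: [520.3, -139.7, 130.5]
tcp_rot: [180.0, -0.0, 62.3]
ft_force: [1.6, 1.6, -1.7]
finger_gap: 59.1
grip_force: 44.6
```

Emit:
step_arm(
  delta_pos=[
    [-0.041,0.291,0],
    [-0.041,0.291,0],
    [-0.041,0.291,0],
    [-0.041,0.291,0],
    [-0.041,0.291,0],
    [0,0,0],
    [0,0,0],
  ],
  spin=[0.033,0.033,0.033,0.033,0.033,0,0],
)

```text
time: 32.0
tool_pos: [479.8, 149.4, 130.1]
tcp_rot: [180.0, 0.0, 91.9]
ft_force: [-0.3, 0.2, -3.3]
finger_gap: 59.0
grip_force: 44.6
```

Run:
```python
from h import *
w=snap('wrist','w15');s=snap('scene','s15');q=r.sense();print(q['tool_pos'],q['tcp_rot'],q['finger_gap'])
im=w['pixels'];o=im.copy()
a=np.deg2rad(-2.6);R=np.array([[np.cos(a),-np.sin(a)],[np.sin(a),np.cos(a)]])
P=np.array([proj(w,[*(R@[x,y]+[478.9,115.7]),13]) for x,y in[(-59,-82),(59,-82),(59,82),(-59,82)]]).astype(int)
cv2.polylines(o,[P],True,(0,0,255),1)
u,v=proj(s,q['tool_pos']+[0,0,20]).astype(int)
b=cv2.resize(s['pixels'][v-45:v+45,u-35:u+35],(288,370),interpolation=cv2.INTER_NEAREST)
z=np.zeros((384,800,3),np.uint8);z[:,:512]=o;z[:370,512:]=b;cv2.imwrite('pics/c15.png',z)
```

```text
[480.13014175 148.42478273 129.87115977] [1.79983389e+02 1.94397402e-02 9.17615710e+01] 58.667703825192454
```

View pics/c15.png

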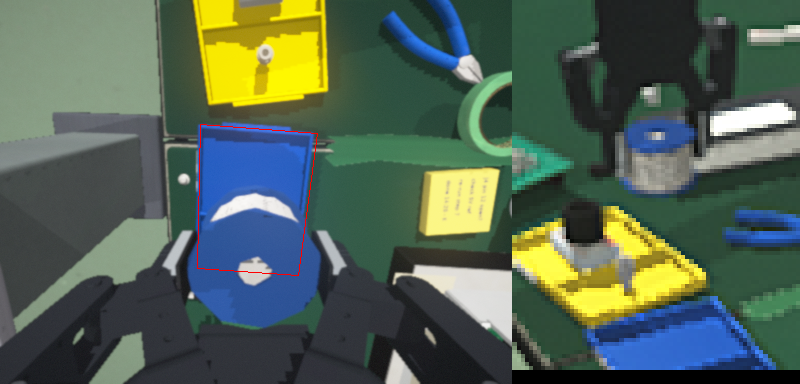

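The reel is upright in the gripper and over the tray; the loupe on its box and the adapter are visible standing in the yellow tray. Lowering.

Emit:
step_arm(
  delta_pos=[
    [-0.005,0,-0.3],
    [0,0,-0.25],
    [0,0,-0.13],
    [0,0,-0.05],
    [0,0,-0.025],
    [0,0,-0.02],
    [0,0,0],
    [0,0,0],
  ],
  spin=[0,0,0,0,0,0,0,0],
)

```text
time: 33.1
tool_pos: [479.5, 149.8, -24.7]
tcp_rot: [179.9, -0.0, 91.9]
ft_force: [0.4, 1.0, -4.0]
finger_gap: 58.9
grip_force: 44.6
```

Emit:
step_arm(
  delta_pos=[
    [0,0,-0.006],
    [0,0,-0.004],
    [0,0,0],
  ],
  spin=[0,0,0],
)

```text
time: 33.48
tool_pos: [479.4, 149.7, -26.2]
tcp_rot: [180.0, -0.0, 91.9]
ft_force: [-4.3, -0.1, 9.2]
finger_gap: 59.2
grip_force: 45.9
```

Emit:
step_arm(
  delta_pos=[
    [0,0,0],
    [0,0,0],
    [0,0,0],
    [0,0,0.05],
    [0,0,0.25],
    [0,0,0.25],
    [0,0,0.25],
    [0,0,0.1],
  ],
  spin=[0,0,0,0,0,0,0,0],
  gripper=0.75,
)

```text
time: 34.48
tool_pos: [480.9, 150.0, 157.4]
tcp_rot: [179.6, -0.1, 91.9]
ft_force: [-0.3, 0.7, -0.2]
finger_gap: 74.8
grip_force: 0.0
```

Run:
```python
from h import *
w=snap('wrist','w16');q=r.sense();print(q['tool_pos'],q['finger_gap'])
im=w['pixels'];H=cv2.cvtColor(im,cv2.COLOR_BGR2HSV);h,S,V=[H[...,i].astype(int) for i in range(3)]
e=proj(w,(479.5,149.7,41));print(e)
n,l,st,c=cv2.connectedComponentsWithStats(((V>140)&(S<70)).astype(np.uint8))
for i in range(1,n):
    if st[i,4]>20 and np.hypot(*(c[i]-e))<40: print('hub',st[i].tolist(),c[i].round(1),ray(w,*c[i],41).round(1))
```

```text
[481.65841002 150.15796012 158.97512043] 74.29259557886569
[253.2914619  176.16073922]
hub [245, 170, 15, 13, 146] [251.6 176. ] [477.7 149.8  41. ]
```

Emit:
step_arm(
  delta_pos=[
    [0.0665,-0.269,0],
    [0.0665,-0.269,0],
    [0.0665,-0.269,0],
    [0.0665,-0.269,0],
    [0.0665,-0.269,0],
    [0,0,0],
    [0,0,0],
  ],
  spin=[0,0,0,0,0,0,0],
)

```text
time: 35.4
tool_pos: [544.8, -119.2, 151.9]
tcp_rot: [-179.9, -0.0, 91.8]
ft_force: [-0.2, 0.2, 0.3]
finger_gap: 74.2
grip_force: 0.0
```

Run:
```python
from h import *
w=snap('wrist','w17');q=r.sense();print(q['tool_pos'],q['tcp_rot'],q['finger_gap'])
im=w['pixels'];H=cv2.cvtColor(im,cv2.COLOR_BGR2HSV);h,S,V=[H[...,i].astype(int) for i in range(3)]
e=proj(w,(546,-119.5,58));print(e)
for n_,m in(('cap',(V<60)),('amber',((h<15)|(h>172))&(S>100)&(V>40))):
    n,l,st,c=cv2.connectedComponentsWithStats(m.astype(np.uint8))
    for i in range(1,n):
        if 40<st[i,4]<4000 and np.hypot(*(c[i]-e))<60:
            print(n_,st[i].tolist(),c[i].round(1),[ray(w,*c[i],z).round(1)[:2] for z in(58,40)])
for z,rad in((58,10),(44,16)): print(z,[proj(w,(546+rad*a,-119.5+rad*b,z)).round(0).tolist() for a,b in((1,0),(-1,0),(0,1),(0,-1))])
```

```text
[ 544.90219405 -118.53053119  152.04723491] [-1.79946562e+02 -4.41259786e-02  9.18903972e+01] 74.38955818940477
[256.72681087 181.68830084]
cap [248, 167, 18, 21, 243] [256.6 177.1] [array([ 545.7, -114.9]), array([ 546. , -119.3])]
amber [242, 154, 28, 28, 382] [255.7 164.4] [array([ 544.4, -102.4]), array([ 544.6, -106. ])]
58 [[267.0, 182.0], [246.0, 181.0], [257.0, 172.0], [256.0, 192.0]]
44 [[272.0, 179.0], [241.0, 178.0], [257.0, 163.0], [256.0, 193.0]]
```

The bottle axis is at about (545.7,−116). Descending around it in careful steps.

Emit:
step_arm(
  delta_pos=[
    [0.004,0.013,-0.2],
    [0,0,-0.25],
    [0,0,-0.2],
    [0,0,-0.1],
    [0,0,-0.06],
    [0,0,0],
    [0,0,0],
  ],
  spin=[0,0,0,0,0,0,0],
  gripper=0.5,
)

```text
time: 36.33
tool_pos: [547.6, -117.2, -7.7]
tcp_rot: [179.9, 0.0, 91.9]
ft_force: [0.2, -0.2, -0.7]
finger_gap: 63.9
grip_force: 0.0
```

Emit:
step_arm(
  delta_pos=[
    [0,0,-0.02],
    [0,0,-0.02],
    [0,0,-0.02],
    [0,0,0],
  ],
  spin=[0,0,0,0],
)

```text
time: 36.83
tool_pos: [545.6, -116.7, -22.1]
tcp_rot: [-179.9, -0.0, 91.9]
ft_force: [0.2, -0.9, -1.0]
finger_gap: 64.0
grip_force: 0.0
```

Emit:
step_arm(
  delta_pos=[
    [0,0,0],
    [0,0,0],
    [0,0,0],
    [0,0,0],
    [0,0,0],
  ],
  spin=[0,0,0,0,0],
  gripper=-1,
  squeeze=30,
)

```text
time: 37.45
tool_pos: [546.5, -116.9, -21.1]
tcp_rot: [180.0, 0.0, 91.9]
ft_force: [-0.6, -0.1, 3.2]
finger_gap: 29.7
grip_force: 29.9
```

Emit:
step_arm(
  delta_pos=[
    [0,0,0.03],
    [0,0,0.07],
    [0,0,0],
  ],
  spin=[0,0,0],
)

```text
time: 37.83
tool_pos: [547.6, -117.3, 0.5]
tcp_rot: [179.8, 0.1, 91.9]
ft_force: [0.8, -0.5, -0.7]
finger_gap: 29.6
grip_force: 29.7
```

Emit:
step_arm(
  delta_pos=[
    [0,0,0.2],
    [0,0,0.2],
    [-0.07,0.1865,0],
    [-0.07,0.1865,0],
    [-0.07,0.1865,0],
    [-0.07,0.1865,0],
    [-0.07,0.1865,0],
    [0,0,0],
  ],
  spin=[0,0,0,0,0,0,0,0],
)

```text
time: 38.83
tool_pos: [475.2, 71.8, 78.5]
tcp_rot: [-180.0, -0.0, 92.1]
ft_force: [-0.1, -0.2, -0.4]
finger_gap: 30.0
grip_force: 29.9
```

Emit:
step_arm(
  delta_pos=[
    [0,0,0],
    [0,0,0],
  ],
  spin=[0,0],
)

```text
time: 39.08
tool_pos: [476.6, 68.8, 78.6]
tcp_rot: [180.0, 0.0, 91.8]
ft_force: [-0.4, 0.3, -0.3]
finger_gap: 29.6
grip_force: 29.9
```

Run:
```python
from h import *
w=snap('wrist','w18');s=snap('scene','s18');q=r.sense();print(q['tool_pos'],q['tcp_rot'],q['finger_gap'],q['ft_force'])
u,v=proj(s,(478,110,40)).astype(int)
b=cv2.resize(s['pixels'][v-45:v+30,u-60:u+40],(400,300),interpolation=cv2.INTER_NEAREST)
cv2.imwrite('pics/c18.png',np.hstack([b,cv2.resize(w['pixels'],(400,300))]))
```

```text
[476.46198404  68.83408295  78.50355745] [-1.79999250e+02  7.08116823e-03  9.17936523e+01] 29.57208356323952 [-0.51319899 -0.85866679 -1.22798199]
```

View pics/c18.png

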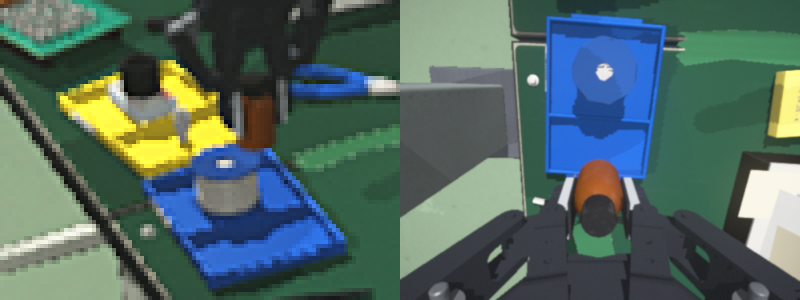

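The bottle hangs upright and the reel sits centred in the large compartment. Lowering.

Emit:
step_arm(
  delta_pos=[
    [0,0,-0.2],
    [0,0,-0.15],
    [0,0,-0.07],
    [0,0,-0.03],
    [0,0,-0.025],
    [0,0,0],
    [0,0,0],
  ],
  spin=[0,0,0,0,0,0,0],
)

```text
time: 40.05
tool_pos: [476.9, 69.7, -15.7]
tcp_rot: [179.9, -0.0, 91.9]
ft_force: [-0.5, 0.2, -0.5]
finger_gap: 29.8
grip_force: 29.9
```

Emit:
step_arm(
  delta_pos=[
    [0,0,-0.004],
    [0,0,-0.003],
    [0,0,0],
  ],
  spin=[0,0,0],
)

```text
time: 40.42
tool_pos: [476.1, 69.7, -17.9]
tcp_rot: [-180.0, -0.0, 91.9]
ft_force: [0.8, 0.4, -0.3]
finger_gap: 29.5
grip_force: 29.9
```

Within about 0.5 mm of the floor, so I'm releasing and retreating.

Emit:
step_arm(
  delta_pos=[
    [0,0,0],
    [0,0,0],
    [0,0,0],
    [0,0,0.05],
    [0,0,0.2],
    [0,0,0.25],
    [0,0,0.25],
    [0,0,0.2],
  ],
  spin=[0,0,0,0,0,0,0,0],
  gripper=0.4,
)

```text
time: 41.42
tool_pos: [476.7, 69.7, 175.4]
tcp_rot: [179.8, -0.0, 91.9]
ft_force: [0.2, 0.6, -0.4]
finger_gap: 60.1
grip_force: 0.0
```

Emit:
step_arm(
  delta_pos=[
    [0,-0.25,0.1],
    [0,-0.25,0.1],
    [0,-0.25,0],
    [0,-0.25,0],
    [0,0,0],
    [0,0,0],
  ],
  spin=[0,0,0,0,0,0],
)

```text
time: 42.18
tool_pos: [476.1, -130.1, 212.5]
tcp_rot: [180.0, -0.0, 91.8]
ft_force: [-0.3, 0.6, -0.1]
finger_gap: 59.8
grip_force: 0.0
```

Run:
```python
from h import *
w=snap('wrist','w19');t=snap('top','t19');s=snap('scene','s19');q=r.sense();print(q['tool_pos'],q['time'],q['qd'].round(1))
R=lambda a:np.array([[np.cos(a),-np.sin(a)],[np.sin(a),np.cos(a)]])
H=cv2.cvtColor(t['pixels'],cv2.COLOR_BGR2HSV);h,S,V=[H[...,i].astype(int) for i in range(3)]
def rep(n,m,c0,a,g,z,rad=10):
    try:
        mk,c,st=comp(m,*proj(t,(*g,z)),rad);p=ray(t,*c,z)[:2];print(n,st.tolist(),p.round(1),'tray',(R(np.deg2rad(a)).T@(p-c0)).round(1) if c0 is not None else '')
    except Exception as e: print(n,e)
B=np.array([478.9,115.7]);Y=np.array([480.6,308.6])
rep('reel hub',(V>140)&(S<80),B,-2.6,(478,149),41,5)
rep('amber',((h<15)|(h>172))&(S>80),B,-2.6,(476,70),40)
rep('cap',(V<60)&(S<140),B,-2.6,(476,70),61)
rep('loupe',(V<70)&(S<120),Y,7.9,(476,343),49)
rep('adapter',(V>90)&(S<80),Y,7.9,(485,264),25)
rep('cell',(V>130)&(h>40)&(h<85)&(S<170),None,0,(443,-243),50)
u,v=proj(s,(478,200,30)).astype(int)
a=cv2.resize(s['pixels'][v-50:v+60,u-65:u+75],(400,314),interpolation=cv2.INTER_NEAREST)
b=cv2.resize(t['pixels'][183:243,93:213],(400,200),interpolation=cv2.INTER_NEAREST)
o=np.zeros((314,800,3),np.uint8);o[:,:400]=a;o[:200,400:]=b;cv2.imwrite('pics/c19.png',o)
```

```text
[ 476.30756851 -129.18711436  212.32930171] 42.325 [ 0.2  0.1  0.  -0.1 -0.1 -0.1]
reel hub [167, 209, 4, 5, 16] [480.3 149.8] tray [-0.2 34.1]
amber [188, 208, 9, 8, 39] [475.6  68.5] tray [ -1.2 -47.3]
cap [189, 209, 6, 5, 22] [477.4  68.9] tray [  0.6 -46.8]
loupe [106, 208, 13, 10, 70] [477.9 337. ] tray [ 1.2 28.5]
adapter [134, 208, 4, 5, 14] [487.  264.6] tray [  0.3 -44.5]
cell [284, 218, 4, 4, 15] [ 443.3 -243.4] tray
```

All parts measure within 5 mm of their targets, and the cell is unmoved. Handing in.

```bash
python3 -c "
from bench import r
print(r.hand_in())"
```

```text
the job is handed in; nothing more can be done
None
```

I placed both kits and handed the job in at about 42 s; the last camera check put every part within 5 mm of its target and the battery cell where it started, but the hand-in gave no verdict.

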